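# Lift the vial tray out of the medicine case

## Task

Open the lid of the medicine case all the way and lift the vial tray straight up out of it by the grip in its middle, keeping it level so that every vial stays standing in its well. Finish while holding it: do not put it down or let go, but keep it still and level in the air over the open case, its underside at least 6 cm above the case's rim, so that the cartons beneath can be reached. Leave the other things on the desk alone.

Things in the scene. Friction and masses are not known exactly. Their poses are not given: they have to be found in the camera images.
- case: white medicine case, 150 mm deep (x) x 250 mm wide (y), rim 95 mm high, walls 4 mm; it does not move. Origin at the centre of its underside on the desk; x points from its front (latches) to its hinged rear, z up. Two cartons lie on its floor below the tray
- lid_hinge (a point): middle of the lid's hinge line, at the top of the case's rear wall (75 mm behind the case's origin, 95 mm up); the hinge line runs along the case's y
- lid (a joint): opening angle of the lid, rad: 0 closed, grows as the front edge rises, 1.78 fully open against its stop (leaning back a little past upright). The lid (152 x 252 mm, 12 mm thick) starts shut or ajar; the hinge is stiff, so the lid stays where it is left; moving it takes about 2 to 6 N at the handle. Open, it stands about 150 mm above the rim behind the case
- lid_handle (a point): centre of the lid's black T-bar pull; its axes are the lid's. The bar is a 16 mm thick round bar, 44 mm long along y with flat ends, its axis 30 mm above the lid's top face; under its middle a stem 12 mm (x) x 20 mm (y). It lies 100 mm from the hinge along the lid and 42 mm above the hinge plane (lid closed). Held by its two flat ends it turns between the fingers as the lid swings
- tray: white lift-out tray, 136 mm (x) x 236 mm (y), walls 22 mm high, sitting in the case with 3 mm play all round on ledges 30 mm above the desk. Origin at the centre of its underside, axes as the case's when seated. Six wells 27 mm wide and 13 mm deep, three on either side, at x = -40, 0, 40 mm, y = +-80 mm, floor 4 mm above the underside; four hold vials. It weighs 0.22 kg empty, up to 0.5 kg with the vials
- tray_grip (a point): centre of the tray's grey grip, 47 mm above the tray's underside: an upright bar along the tray's x, 92 mm long, 16 mm thick (y), 20 mm high, its top 8 mm below the case's rim when seated; posts at its ends, open below its middle. From each face 42 mm are free to the well blocks (17 mm above the underside) and 60 mm to the vials (up to 60 mm above it)
- vial_1: injection vial, 24 mm across, 56 mm tall, standing loose in one of the tray's wells (which one varies); origin at the centre of its underside, z up its axis. It weighs 25 to 60 g
- vial_2: injection vial, 24 mm across, 51 mm tall, standing loose in one of the tray's wells (which one varies); origin at the centre of its underside, z up its axis. It weighs 25 to 60 g
- vial_3: injection vial, 24 mm across, 56 mm tall, standing loose in one of the tray's wells (which one varies); origin at the centre of its underside, z up its axis. It weighs 25 to 60 g
- vial_4: injection vial, 24 mm across, 56 mm tall, standing loose in one of the tray's wells (which one varies); origin at the centre of its underside, z up its axis. It weighs 25 to 60 g
- card_terminal: black card terminal, 169 x 80 x 80 mm, on the desk to the left; bystander, origin under its centre
- tablet_carton: upright white tablet carton, 60 x 60 x 85 mm; bystander, origin under its centre
- dropper_bottle: dropper bottle, 34 mm across, 102 mm tall; bystander, origin under its centre
- stamp: wooden rubber stamp, 29 x 55 x 73 mm; bystander, origin under its centre
- tape: roll of packing tape lying flat, 94 mm across, 48 mm high; bystander, origin under its centre

How it is judged:
On the way:
1. the lid stands open (at least 1.5 rad) (value of joint lid above 1.5 rad), for 0.2 s.
At the end, for the whole second after the job is handed in: Fingers hold the tray by its grip (60 mm): underside 55 mm or more above the rim, centre within 60 mm of the case's in plan, level within 5 degrees, still (20 mm/s, 0.12 rad/s), touching neither case nor lid; vials within 6 mm of their wells' floors and 15 degrees of upright; lid over 1.3 rad (z of tray in the frame of case above 0.15 m and horizontal distance between tray and case below 0.06 m and angle between tray's own z axis and vertical below 0.087 rad and linear speed of tray below 0.02 m/s and angular speed of tray below 0.12 rad/s and distance between the grasp point and tray_grip below 0.06 m and contact force between the fingers and tray above 1 N and contact force between tray and case below 0.05 N and value of joint lid above 1.3 rad and z of vial_1 in the frame of tray between -0.002 and 0.01 m and z of vial_2 in the frame of tray between -0.002 and 0.01 m and z of vial_3 in the frame of tray between -0.002 and 0.01 m and z of vial_4 in the frame of tray between -0.002 and 0.01 m and angle between the z axis of each of vial_1, vial_2, vial_3, vial_4 and the z axis of tray, either way round below 0.26 rad); the arm keeps its last pose, push and grip.
It fails at once if the tray is tipped by more than 14 degrees (angle between tray's own z axis and vertical above 0.245 rad).
It fails at once if a vial leaves its well (z of any of vial_1, vial_2, vial_3, vial_4 in the frame of tray above 0.025 m).
It fails at once if another thing on the desk is shifted by more than 3 cm (distance of any of card_terminal, tablet_carton, dropper_bottle, stamp, tape from where it was at the start of the episode above 0.03 m).
It also fails if it takes over 54 s, if anything falls off the work surface, if the arm or the gripper's body presses on something with over 40 N, if the wrist force passes 120 N, or if a joint passes its speed limit or range.

## Robot

A 6-joint arm with a two-finger parallel gripper is mounted at the origin on a cart in front of the work surface, level with it; the furniture and walls round the work are solid. World frame = base frame: x ahead of the robot, y to its left, z up, the work surface at z = 0. Lengths are in m, angles in rad, forces in N, time in s.
With the tool pointing down it reaches from about 0.2 to 0.875 m from the base axis. Payload 3.4 kg.
Tool frame: the origin (TCP) lies midway between the tips of the shut fingers; the grasp point (between the pads) lies behind it (bot.grip_point_offset is the x of the grasp point in the tool frame, in m); x points along the fingers, y is the direction in which the jaws open and shut, and the axes are right-handed (so a half turn about x gives the same grasp; the last joint's range is limited). The gripper opens to 94 mm and grips with 3 to 60 N. Pads are 16 mm wide; open, the fingers measure 119 mm over their backs; the gripper's body (75 mm by 177 mm) begins 78 mm behind the grasp point.
Start: joints at [-1.443, 0.276, 1.505, -0, 1.361, -0.121], TCP at [0.142, -0.557, 0.205] pointing down, gripper open.
Joint ranges: [-2.89, 2.89], [-0.75, 2.08], [0.22, 2.7], [-1.18, 4.32], [0.11, 2.71], [-2.7, 2.7]. Speed limits (rad/s): [2.57, 2.57, 3.14, 3.14, 3.14, 3.14].

## Interface

Orientations are given as a unit quaternion [x, y, z, w].
In Python, from bench import bot gives the robot as it stands.
- The arm moves only by the shell command python3 -m creep 'ROWS'. ROWS is JSON, a list of rows, each a list of 7 numbers: the turn, a rotation vector about the world's x, y, z in units of 5 degrees (1.0 is 5 degrees), then the shift along the world's x, y, z in m, then the gripper's target within -1 to 1 (fully open at 1, half-way at 0, shut at -1). In form: [[rx, ry, rz, tx, ty, tz, claw], ...]. A call has 1 to 20 rows; each row is the pose to reach, as a shift and turn from the pose commanded when the call began; what a row does not reach only later rows make up. A row lasts 1/12 s, in which the tool goes at most 41.7 mm and 7.16 degrees, less where a joint would pass 70% of its speed; a pose out of reach is approached as far as the arm can. A call with a gripper value outside its range is refused whole. The fingers move at their own pace and stop on an object; the grip force is fixed at half the most. Time passes only in rows, so rows that repeat a pose let the fingers close. It gives the time, the measured TCP pose, the force and the opening at its end, in the units of the state.
- bot.observe(): the state, without advancing time (a new reading comes with each control period).
- bot.capture(name): name is "scene" or "top"; returns a dict with "image" (420x560x3 uint8, red, green, blue), "vfov" (degrees; the focal length in pixels is half the picture's height over the tangent of half this angle, whatever the lens; pixels are square), "cx", "cy" (the principal point, pixels), "rvec" (rotation vector, rad) and "tvec" (3), from world to camera coordinates, as OpenCV has them. Camera axes: x right, y down, z forward; pixel columns grow to the right and rows downward; lengths in m; the calibration is good to about 2 mm. A picture is of the moment at which its call begins. There is no depth.
- bot.job_done(): hands the job in, once; it reports no verdict.
The state is a dict: "clock": time; "joints": joint angles; "joint_velocities": joint speeds; "joint_torque": joint torques, N m; "position": TCP position; "eef_rot": TCP orientation; "ft_force": force on the tool from outside, world axes, zero at the start; "wrist_torque": the same for the moment, N m; "grip_width": opening from 0.0 (shut) to 1.0 (fully open).
Only numpy, scipy, OpenCV 4.12 (cv2) and the standard library are available. Lean on these libraries where they do the work, as an engineer would, in place of code of your own. Each camera call takes 0.05 s, during which the arm holds its last target. There are 200 camera calls.

## Working session

There is one attempt and no reset: what is moved stays moved. The work goes in short steps, Python scripts to look and compute and a shell command to move; the robot and the scene stay as the last step left them, time stands still between calls to the robot, and variables do not carry over. Pictures are saved under pics/ and viewed, about 8 in all and at most 12, crops included, and the job is handed in when it is done.

```bash
mkdir -p pics
cat > h.py <<'E'
import numpy as np, cv2
from bench import bot
def cap(n,f):
    c=bot.capture(n); cv2.imwrite(f,c["image"][...,::-1]); 
    np.savez(f[:-4]+".npz",**c); return c
def K(c):
    f=c["image"].shape[0]/2/np.tan(np.radians(float(c["vfov"]))/2)
    return np.array([[f,0,c["cx"]],[0,f,c["cy"]],[0,0,1.]])
def ray(c,u,v):
    R=cv2.Rodrigues(np.array(c["rvec"],float))[0]; t=np.array(c["tvec"],float).ravel()
    return -R.T@t, R.T@np.linalg.solve(K(c),[u,v,1.])
def atz(c,u,v,z):
    o,d=ray(c,u,v); return o+d*(z-o[2])/d[2]
def proj(c,P):
    return cv2.projectPoints(np.array(P,float).reshape(-1,3),np.array(c["rvec"],float),np.array(c["tvec"],float),K(c),None)[0].reshape(-1,2)
E
python3 - <<'E'
from h import *
a=cap("scene","pics/s0.png"); b=cap("top","pics/t0.png")
for c in(a,b): print(c["vfov"],c["cx"],c["cy"],ray(c,280,210))
s=bot.observe();print(s["clock"],s["position"],s["eef_rot"],s["ft_force"],bot.grip_point_offset)
E
```

```text
53.684047701477276 279.7700121686796 208.03928155499509 (array([-0.25274777,  0.50454644,  0.99288545]), array([ 0.59625104, -0.36949498, -0.71272771]))
54.076782295701925 271.8077741246392 204.00805365133664 (array([0.32797417, 0.03809753, 1.15026817]), array([ 0.16322851,  0.00741828, -0.98686873]))
0.1 [ 0.14151599 -0.55682898  0.20471474] [-0.70162819 -0.08829985  0.701655   -0.08718533] [-0.08441239 -0.31736469  1.24272018] -0.0188
```

View pics/s0.png

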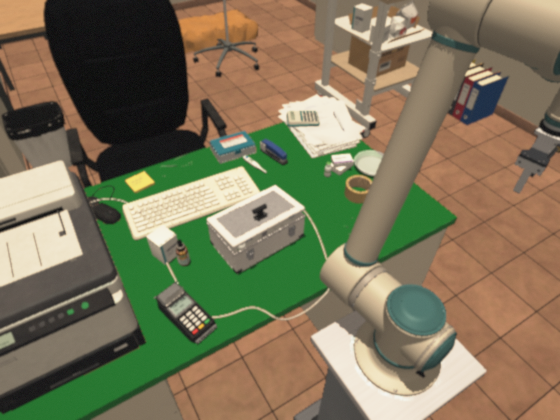

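View pics/t0.png

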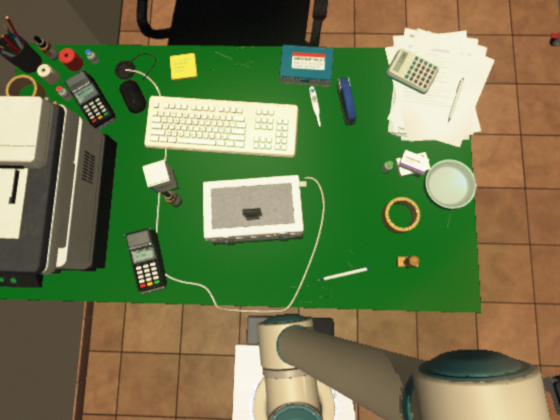

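The case is at about (252,210) in the top view, with its latches facing the robot. The handle is at (252,212). I'll enlarge both views.

Run:
```python
import cv2,numpy as np
t=cv2.imread("pics/t0.png")[165:255,190:320]; s=cv2.imread("pics/s0.png")[175:275,195:325]
a=cv2.resize(t,None,fx=6,fy=6,interpolation=cv2.INTER_CUBIC)
cv2.imwrite("pics/ct.png",a)
cv2.imwrite("pics/cs.png",cv2.resize(s,None,fx=6,fy=6,interpolation=cv2.INTER_CUBIC))
```

```text
(no output)
```

View pics/ct.png

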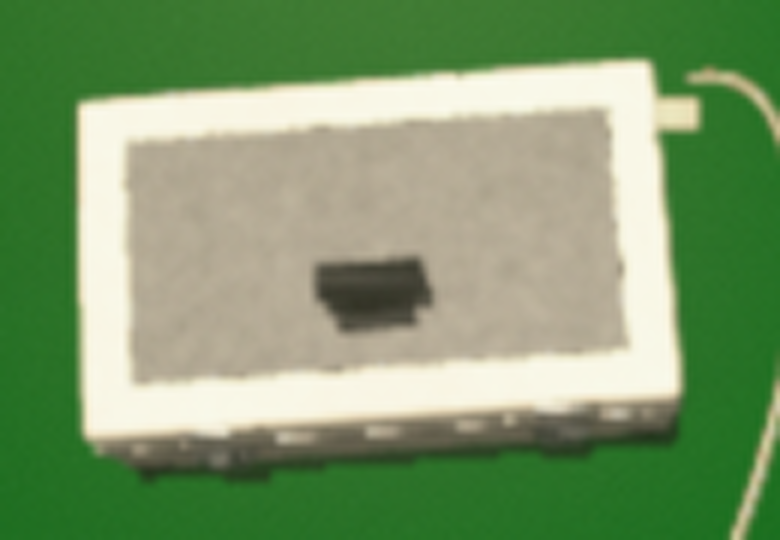

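View pics/cs.png

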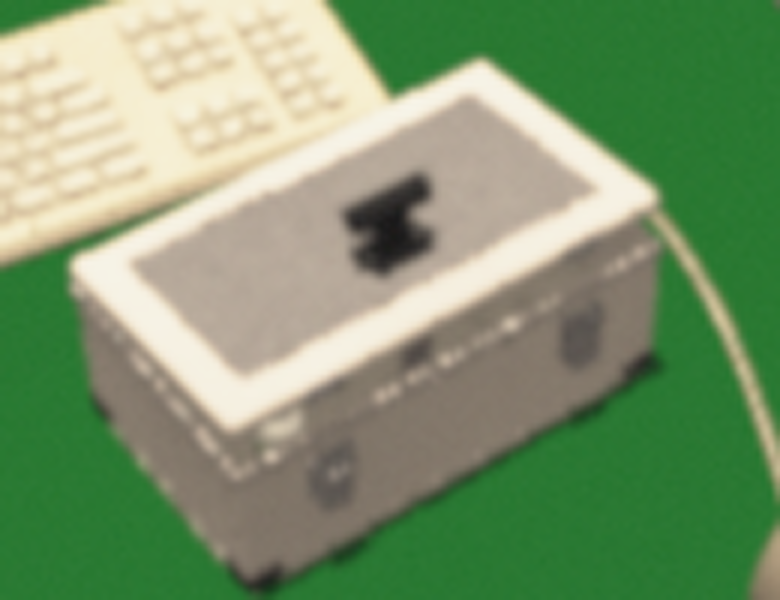

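```bash
cat > fit.py <<'E'
from h import *
from scipy.optimize import least_squares
T=dict(np.load("pics/t0.npz"));S=dict(np.load("pics/s0.npz"))
def model(p):
    x,y,w,a=p
    def W(q): 
        q=np.atleast_2d(q);c,s=np.cos(w),np.sin(w)
        return np.c_[x+c*q[:,0]-s*q[:,1],y+s*q[:,0]+c*q[:,1],q[:,2]]
    def L(q): # lid: d from hinge (forward), y, h
        q=np.atleast_2d(q);return W(np.c_[.075-q[:,0]*np.cos(a)-q[:,2]*np.sin(a)*-1*1,q[:,1],.095+q[:,0]*np.sin(a)+q[:,2]*np.cos(a)])
    return W,L
lc=[[0,.126,.012],[0,-.126,.012],[.152,-.126,.012],[.152,.126,.012]]
be=[[.1,.022,.042],[.1,-.022,.042]]
tp=np.array([[78,102],[652,62],[682,395],[88,440]])/6+[190,165]-.4
sp=np.array([[70,262],[480,58],[660,197],[230,432],[345,215],[428,187],[258,588],[655,368]])/6+[195,175]-.4
def res(p):
    W,L=model(p)
    return np.r_[(proj(T,L(lc))-tp).ravel(),(proj(S,np.r_[L(lc),L(be),W([[-.075,.125,0],[-.075,-.125,0]])])-sp).ravel()]
if __name__=="__main__":
    r=least_squares(res,[.4,.05,0,.1]);print(r.x,np.round(r.fun.reshape(-1,2),1))
    W,L=model(r.x); print("handle",L([.1,0,.042]),"hinge",W([.075,0,.095]),"grip",W([0,0,.077]))
E
python3 fit.py
```

```text
[0.507437   0.11689017 0.09774216 0.12388007] [[ 0.   0. ]
 [ 0.6 -0.6]
 [ 0.9  0.5]
 [-0.5  0.5]
 [-0.5 -0.2]
 [ 0.3 -0.2]
 [ 0.6 -0.6]
 [-0.1 -0.6]
 [ 0.8  1.4]
 [-0.4 -0.4]
 [-1.3  1. ]
 [-0.8 -0.8]]
handle [[0.48848389 0.11503173 0.14903449]] hinge [[0.58207902 0.12420917 0.095     ]] grip [[0.507437   0.11689017 0.077     ]]
```

Run:
```python
from fit import *
from scipy.spatial.transform import Rotation as R
s=bot.observe();M=R.from_quat(s["eef_rot"]).as_matrix();print(M.round(3))
p=least_squares(res,[.4,.05,0,.1]).x;W,L=model(p);w=p[2]
for sg in(1,-1):
    y=sg*np.array([-np.sin(w),np.cos(w),0]);x=np.array([0,0,-1.]);T_=np.c_[x,y,np.cross(x,y)]
    v=R.from_matrix(T_@M.T).as_rotvec();print("turn",v/np.radians(5))
o=np.array([0,0,-.0188])
h=L([.1,0,.042])[0]+o;print("tcp handle",h,"shift",h-s["position"])
print("tcp grip",W([0,0,.077])[0]+o)
for a in np.linspace(p[3],1.76,14):
    q=p.copy();q[3]=a;print(a.round(3),(model(q)[1]([.1,0,.042])[0]+o-h).round(4))
```

```text
[[-0.     0.246 -0.969]
 [ 0.002 -0.969 -0.246]
 [-1.    -0.002 -0.   ]]
turn [ 1.97401117e-03 -2.70197445e-02  3.42688235e+01]
turn [-1.80358861e-02 -1.31766755e-03 -1.73116598e+00]
tcp handle [0.48848389 0.11503173 0.13023449] shift [ 0.3469679   0.67186071 -0.07448025]
tcp grip [0.507437   0.11689017 0.0582    ]
0.124 [0. 0. 0.]
0.25 [0.0075 0.0007 0.0114]
0.376 [0.0163 0.0016 0.0217]
0.501 [0.0264 0.0026 0.0309]
0.627 [0.0376 0.0037 0.0387]
0.753 [0.0496 0.0049 0.045 ]
0.879 [0.0623 0.0061 0.0498]
1.005 [0.0755 0.0074 0.0529]
1.131 [0.089  0.0087 0.0543]
1.257 [0.1026 0.0101 0.0541]
1.382 [0.116  0.0114 0.0521]
1.508 [0.1291 0.0127 0.0484]
1.634 [0.1416 0.0139 0.0431]
1.76 [0.1534 0.015  0.0363]
```

```bash
python3 -m creep '[[0,0,-0.5,0.02,0.04,0.03,1],[0,0,-1,0.04,0.077,0.04,1],[0,0,-1.73,0.06,0.116,0.04,1],[0,0,-1.73,0.08,0.155,0.04,1],[0,0,-1.73,0.1,0.194,0.04,1],[0,0,-1.73,0.12,0.232,0.04,1],[0,0,-1.73,0.14,0.271,0.04,1],[0,0,-1.73,0.16,0.31,0.04,1],[0,0,-1.73,0.18,0.349,0.04,1],[0,0,-1.73,0.2,0.387,0.04,1],[0,0,-1.73,0.22,0.426,0.04,1],[0,0,-1.73,0.24,0.465,0.04,1],[0,0,-1.73,0.26,0.503,0.04,1],[0,0,-1.73,0.28,0.542,0.04,1],[0,0,-1.73,0.3,0.581,0.04,1],[0,0,-1.73,0.32,0.62,0.04,1],[0,0,-1.73,0.335,0.65,0.04,1],[0,0,-1.73,0.347,0.672,0.04,1],[0,0,-1.73,0.347,0.672,0.04,1],[0,0,-1.73,0.347,0.672,0.04,1]]'
python3 - <<'E'
from h import *
c=cap("top","pics/t1.png");d=cap("scene","pics/s1.png")
a=cv2.resize(c["image"][140:260,170:330,::-1],None,fx=4,fy=4);b=cv2.resize(d["image"][120:260,180:340,::-1],None,fx=4,fy=4)
cv2.imwrite("pics/c1.png",cv2.resize(np.vstack([a,b]),None,fx=.57,fy=.57))
E
```

```text
clock: 1.77
position: [0.4898, 0.118, 0.2446]
eef_rot: [-0.706, -0.037, 0.706, -0.036]
ft_force: [-0.7, 0.2, 0.7]
grip_width: 0.997
```

View pics/c1.png

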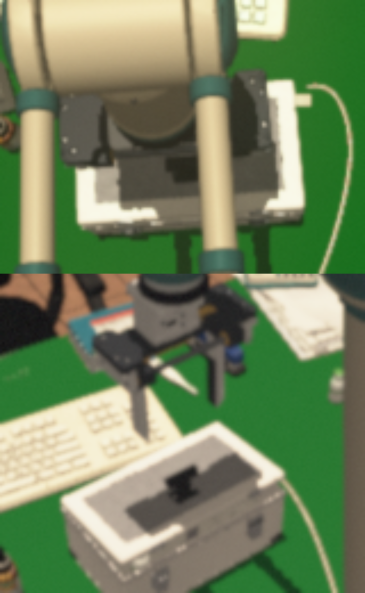

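```bash
python3 -m creep '[[0,0,0,0,0,-0.02,1],[0,0,0,0,0,-0.045,1],[0,0,0,0,0,-0.07,1],[0,0,0,0,0,-0.09,1],[0,0,0,0,0,-0.105,1],[0,0,0,0,0,-0.112,1],[0,0,0,0,0,-0.114,1],[0,0,0,0,0,-0.114,1]]'
python3 - <<'E'
from h import *
d=cap("scene","pics/s2.png");cv2.imwrite("pics/c2.png",cv2.resize(d["image"][140:250,190:340,::-1],None,fx=5,fy=5))
print(bot.observe()["position"],bot.observe()["ft_force"])
E
```

```text
clock: 2.53
position: [0.4883, 0.1137, 0.1316]
eef_rot: [-0.706, -0.034, 0.706, -0.034]
ft_force: [0.3, -0.3, -0.2]
grip_width: 0.999
[0.48898682 0.11399977 0.1322732 ] [-0.47799693 -0.21362885 -0.14409031]
```

View pics/c2.png

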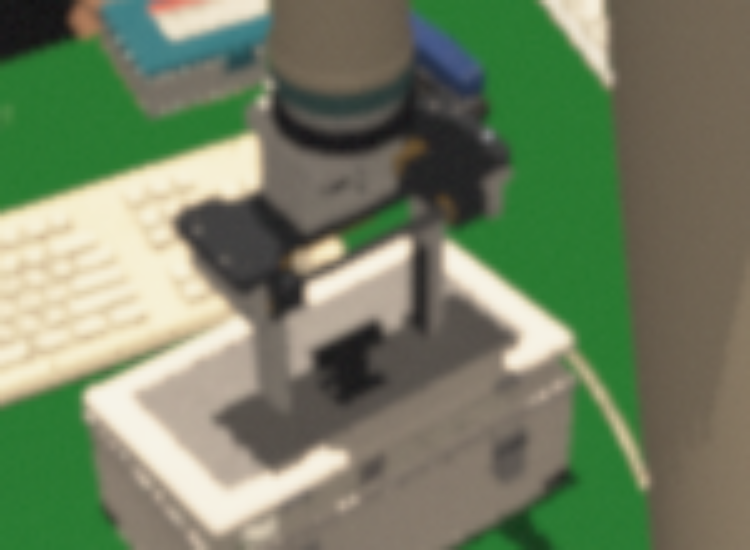

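The fingers straddle the T-bar (crop ~(350,360)), roughly centred. I'll close on it.

```bash
python3 -m creep '[[0,0,0,0,0,0,-0.4],[0,0,0,0,0,0,-1],[0,0,0,0,0,0,-1],[0,0,0,0,0,0,-1],[0,0,0,0,0,0,-1],[0,0,0,0,0,0,-1]]'
```

```text
clock: 3.08
position: [0.4886, 0.1148, 0.1316]
eef_rot: [0.706, 0.035, -0.706, 0.035]
ft_force: [0.4, -0.6, -0.4]
grip_width: 0.614
```

```bash
python3 -m creep '[[0,0,0,0,0,0,-1],[0,0,0,0,0,0,-1],[0,0,0,0,0,0,-1],[0,0,0,0,0,0,-1],[0,0,0,0,0,0,-1],[0,0,0,0,0,0,-1]]'
```

```text
clock: 3.58
position: [0.4883, 0.1164, 0.1314]
eef_rot: [-0.706, -0.035, 0.706, -0.033]
ft_force: [-0.8, 5.4, -0.7]
grip_width: 0.463
```

```bash
python3 -m creep '[[0,0,0,0.0037,0.0013,0.0057,-1],[0,0,0,0.0075,0.0017,0.0114,-1],[0,0,0,0.0119,0.002,0.0166,-1],[0,0,0,0.0163,0.0026,0.0217,-1],[0,0,0,0.0213,0.003,0.0263,-1],[0,0,0,0.0264,0.0036,0.0309,-1],[0,0,0,0.032,0.004,0.0348,-1],[0,0,0,0.0376,0.0047,0.0387,-1],[0,0,0,0.0436,0.005,0.0419,-1],[0,0,0,0.0496,0.0059,0.045,-1],[0,0,0,0.056,0.0065,0.0474,-1],[0,0,0,0.0623,0.0071,0.0498,-1],[0,0,0,0.0623,0.0071,0.0498,-1]]'
```

```text
clock: 4.67
position: [0.5499, 0.1223, 0.1813]
eef_rot: [-0.705, -0.035, 0.708, -0.034]
ft_force: [-2.1, 4.8, -4.5]
grip_width: 0.465
```

```bash
python3 -m creep '[[0,0,0,0.0066,0.0007,0.0016,-1],[0,0,0,0.0132,0.0013,0.0031,-1],[0,0,0,0.02,0.002,0.0038,-1],[0,0,0,0.0267,0.0026,0.0045,-1],[0,0,0,0.0335,0.0033,0.0045,-1],[0,0,0,0.0403,0.004,0.0043,-1],[0,0,0,0.047,0.0046,0.0034,-1],[0,0,0,0.0537,0.0053,0.0023,-1],[0,0,0,0.0603,0.006,0.0006,-1],[0,0,0,0.0668,0.0066,-0.0014,-1],[0,0,0,0.073,0.0072,-0.004,-1],[0,0,0,0.0793,0.0078,-0.0067,-1],[0,0,0,0.0853,0.0084,-0.01,-1],[0,0,0,0.0911,0.0089,-0.0135,-1],[0,0,0,0.0911,0.0089,-0.0135,-1],[0,0,0,0.0911,0.0089,-0.0135,-1]]'
python3 - <<'E'
from h import *
d=cap("scene","pics/s3.png");cv2.imwrite("pics/c3.png",cv2.resize(d["image"][120:270,180:340,::-1],None,fx=4,fy=4))
print(bot.observe()["position"],bot.observe()["ft_force"])
E
```

```text
clock: 6.0
position: [0.6445, 0.1313, 0.1702]
eef_rot: [0.708, 0.035, -0.704, 0.034]
ft_force: [1.3, 4.8, 4.9]
grip_width: 0.458
[0.64446286 0.13136864 0.17024469] [1.97600091 4.85091001 4.57825274]
```

View pics/c3.png

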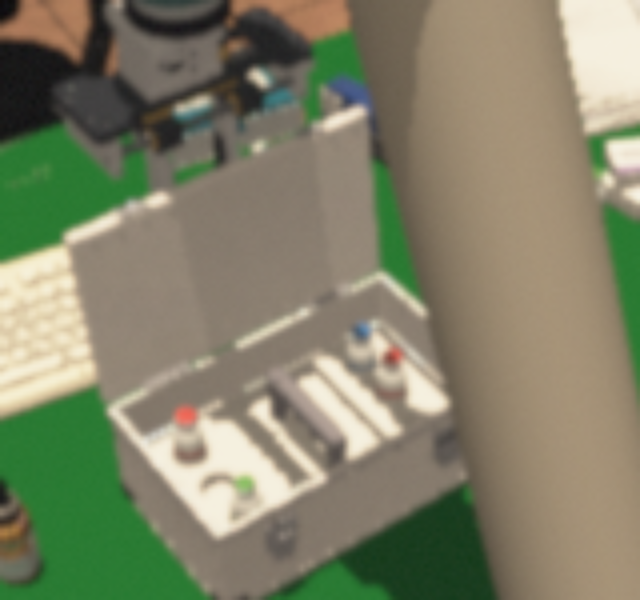

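The lid is open (~1.76 rad by geometry). The grip bar is at crop (310,415), with vials at (185,435), (240,495), (360,345) and (390,370). I'll release the handle, rise and check where the grip is.

```bash
python3 -m creep '[[0,0,0,0,0,0,0.6],[0,0,0,0,0,0,0.6],[0,0,0,0,0,0,0.6],[0,0,0,0,0,0,0.6],[0,0,0,0,0,0,0.6],[0,0,0,0.006,0,0.01,0.6],[0,0,0,0.01,0,0.03,0.6],[0,0,0,0.01,0,0.055,0.6],[0,0,0,0.01,0,0.08,0.6],[0,0,0,0.01,0,0.105,0.6],[0,0,0,0.01,0,0.125,0.6],[0,0,0,0.01,0,0.13,0.6],[0,0,0,-0.01,-0.001,0.13,0.6],[0,0,0,-0.04,-0.004,0.13,0.6],[0,0,0,-0.08,-0.008,0.13,0.6],[0,0,0,-0.11,-0.011,0.13,0.6],[0,0,0,-0.13,-0.013,0.13,0.6],[0,0,0,-0.137,-0.014,0.13,0.6],[0,0,0,-0.137,-0.014,0.13,0.6],[0,0,0,-0.137,-0.014,0.13,0.6]]'
python3 - <<'E'
from h import *
from fit import model
c=cap("scene","pics/s4.png")
W,L=model([.507437,.11689,.09774,1.76])
im=c["image"][...,::-1].copy()
print(proj(c,W([[0,0,.077],[-.046,0,.087],[.046,0,.087]])).round(1))
k=5;u0,v0=190,185
o=cv2.resize(im[v0:v0+95,u0:u0+125],None,fx=6,fy=6,interpolation=cv2.INTER_CUBIC)
P=[[-.046,.008,.087],[-.046,-.008,.087],[.046,-.008,.087],[.046,.008,.087],[-.075,.125,.095],[-.075,-.125,.095],[.075,-.125,.095],[.075,.125,.095]]
for q in proj(c,W(P)): cv2.circle(o,tuple(np.int32((q-[u0,v0]+.5)*6)),3,(255,0,255),-1)
for q in proj(c,L([[.152,.126,0],[.152,-.126,0]])): cv2.circle(o,tuple(np.int32((q-[u0,v0]+.5)*6)),3,(255,255,0),-1)
cv2.imwrite("pics/c4.png",o)
E
```

```text
clock: 7.72
position: [0.5057, 0.1166, 0.2975]
eef_rot: [0.707, 0.034, -0.706, 0.035]
ft_force: [1.0, 0.3, 1.0]
grip_width: 0.802
[[256.3 221.8]
 [265.1 228.7]
 [247.6 210.7]]
```

View pics/c4.png

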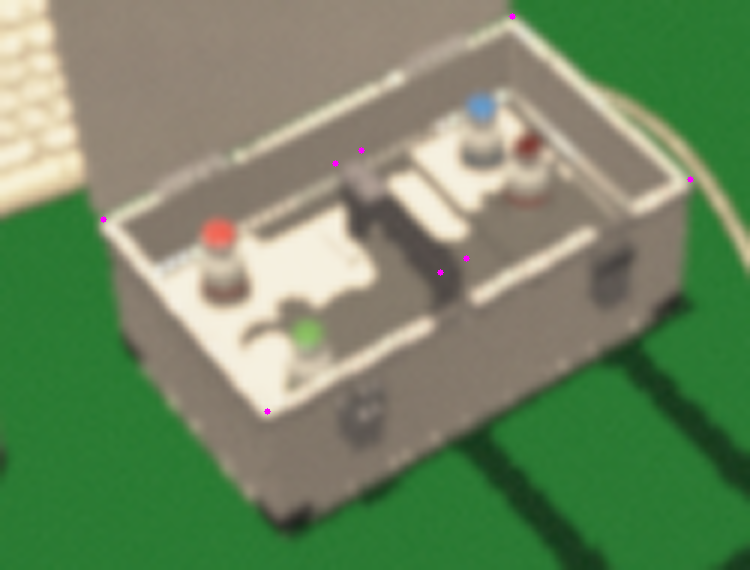

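Run:
```python
from fit import *
c=dict(np.load("pics/s4.npz"))
rp=np.array([[105,228],[512,22],[688,185],[268,412],[288,530],[688,300]])/6+[190,185]-.5
Q=[[.075,.125,.095],[.075,-.125,.095],[-.075,-.125,.095],[-.075,.125,.095],[-.075,.125,0],[-.075,-.125,0]]
f=lambda p:(proj(c,model([*p,0])[0](Q))-rp).ravel()
r=least_squares(f,[.5,.117,.1]);print(r.x,r.fun.round(1))
g=lambda p:np.r_[res(np.r_[p[:3],p[3]]),f(p[:3])]
q=least_squares(g,[.5,.117,.1,.1],loss='soft_l1');print(q.x,g(q.x).reshape(-1,2).round(1).tolist())
im=c["image"][...,::-1]
o=cv2.resize(im[205:240,240:275],None,fx=14,fy=14,interpolation=cv2.INTER_CUBIC)
for i in range(0,35,5): cv2.putText(o,str(240+i),(i*14,10),0,.35,(0,0,255));cv2.putText(o,str(205+i),(0,i*14+10),0,.35,(0,0,255))
cv2.imwrite("pics/c5.png",o)
```

```text
[0.50599312 0.11662474 0.10384426] [ 0.  -1.   0.2 -0.8  0.7 -0.9  0.5  0.4 -0.6  1.2 -0.9  0.7]
[0.50701772 0.11683281 0.09949421 0.12412839] [[-0.0, 0.3], [0.5, -0.5], [1.0, 0.6], [-0.5, 0.7], [-0.5, -0.0], [0.3, -0.1], [0.7, -0.5], [0.1, -0.4], [0.9, 1.5], [-0.3, -0.4], [-1.1, 1.2], [-0.7, -0.8], [-0.2, -1.3], [0.1, -0.9], [0.5, -1.0], [0.1, 0.1], [-1.0, 0.9], [-1.1, 0.7]]
```

View pics/c5.png

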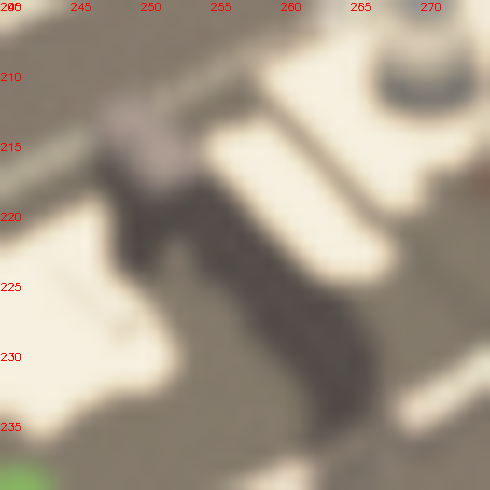

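Run:
```python
from fit import *
c=dict(np.load("pics/s3.npz"));W,L=model([.507,.1168,.0995,0])
k=10;u0,v0=218,196;w,h=78,58
o=cv2.resize(c["image"][v0:v0+h,u0:u0+w,::-1],None,fx=k,fy=k,interpolation=cv2.INTER_CUBIC)
T=lambda P:np.int32((proj(c,W(P))-[u0,v0]+.5)*k)
B=lambda y,z:[[-.046,y,z],[.046,y,z]]
for y,z,col in((.008,.087,(255,0,255)),(-.008,.087,(255,0,255)),(.008,.067,(255,255,0))):
    a,b=T(B(y,z));cv2.line(o,tuple(map(int,a)),tuple(map(int,b)),col,1)
for x in(-.04,0,.04):
    for y in(-.08,.08):
        cv2.circle(o,tuple(map(int,T([[x,y,.09]])[0])),4,(0,255,255),-1)
cv2.imwrite("pics/c6.png",o)
```

```text
(no output)
```

View pics/c6.png

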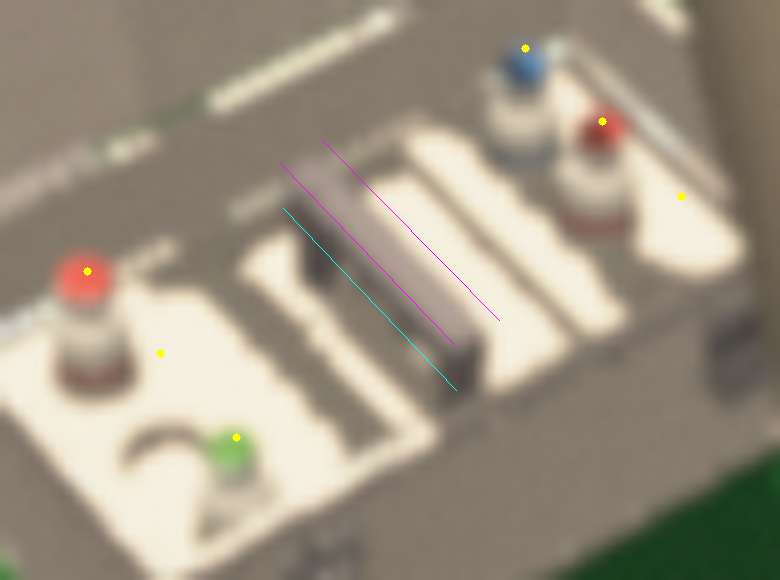

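```bash
python3 -m creep '[[0,0,0,0,0.002,-0.02,0],[0,0,0,0,0.002,-0.05,0],[0,0,0,0,0.002,-0.08,0],[0,0,0,0,0.002,-0.11,0],[0,0,0,0,0.002,-0.135,0],[0,0,0,0,0.002,-0.15,0],[0,0,0,0,0.002,-0.165,0],[0,0,0,0,0.002,-0.18,0],[0,0,0,0,0.002,-0.195,0],[0,0,0,0,0.002,-0.21,0],[0,0,0,0,0.002,-0.222,0],[0,0,0,0,0.002,-0.232,0],[0,0,0,0,0.002,-0.238,0],[0,0,0,0,0.002,-0.239,0],[0,0,0,0,0.002,-0.239,0]]'
python3 - <<'E'
from h import *
c=cap("scene","pics/s5.png");cv2.imwrite("pics/c7.png",cv2.resize(c["image"][150:280,190:330,::-1],None,fx=5,fy=4.6,interpolation=cv2.INTER_CUBIC))
E
```

```text
clock: 9.02
position: [0.5054, 0.1187, 0.0583]
eef_rot: [-0.706, -0.035, 0.706, -0.035]
ft_force: [-0.1, -0.6, 0.5]
grip_width: 0.502
```

View pics/c7.png

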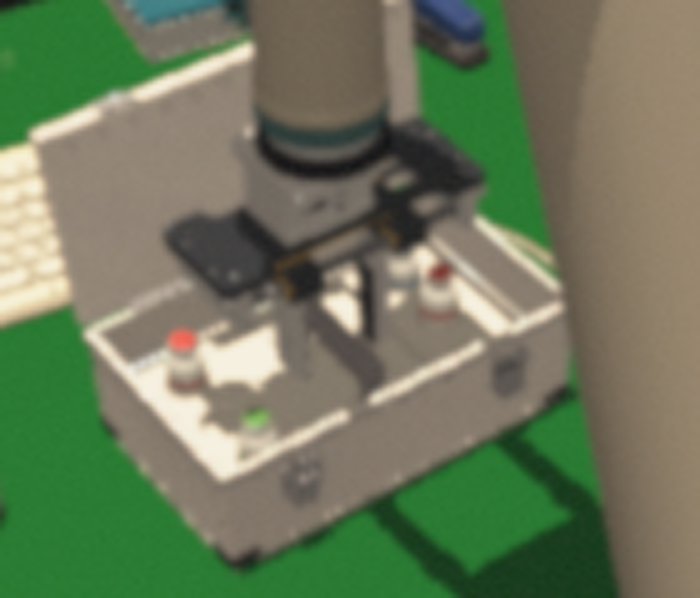

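The fingers straddle the grip bar, which runs through crop (340,350), with no contact. I'll close on it.

```bash
python3 -m creep '[[0,0,0,0.003,0,0,-0.3],[0,0,0,0.003,0,0,-0.3],[0,0,0,0.003,0,0,-0.45],[0,0,0,0.003,0,0,-0.5],[0,0,0,0.003,0,0,-0.55],[0,0,0,0.003,0,0,-0.6],[0,0,0,0.003,0,0,-0.65],[0,0,0,0.003,0,0,-0.7],[0,0,0,0.003,0,0,-1],[0,0,0,0.003,0,0,-1],[0,0,0,0.003,0,0,-1],[0,0,0,0.003,0,0,-1],[0,0,0,0.003,0,0,-1]]'
```

```text
clock: 10.15
position: [0.5079, 0.1189, 0.0589]
eef_rot: [-0.706, -0.035, 0.706, -0.034]
ft_force: [-1.6, 1.4, 1.5]
grip_width: 0.168
```

```bash
python3 -m creep '[[0,0,0,0,0,0.001,-1],[0,0,0,0,0,0.003,-1],[0,0,0,0,0,0.006,-1],[0,0,0,0,0,0.01,-1],[0,0,0,0,0,0.015,-1],[0,0,0,0,0,0.02,-1],[0,0,0,0,0,0.024,-1],[0,0,0,0,0,0.027,-1],[0,0,0,0,0,0.028,-1],[0,0,0,0,0,0.028,-1],[0,0,0,0,0,0.028,-1]]'; python3 -c "
from bench import bot;s=bot.observe();print(s['wrist_torque'],s['ft_force'],s['grip_width'])"
```

```text
clock: 11.07
position: [0.5079, 0.1186, 0.0868]
eef_rot: [-0.706, -0.035, 0.706, -0.035]
ft_force: [0.2, -0.3, -3.1]
grip_width: 0.165
[ 0.04081591  0.03210524 -0.0454414 ] [ 0.23564941 -0.30978927 -3.07829   ] 0.16543161185464064
```

```bash
python3 -m creep '[[0,0,0,0,0,0.002,-1],[0,0,0,0,0,0.006,-1],[0,0,0,0,0,0.012,-1],[0,0,0,0,0,0.02,-1],[0,0,0,0,0,0.03,-1],[0,0,0,0,0,0.04,-1],[0,0,0,0,0,0.05,-1],[0,0,0,0,0,0.06,-1],[0,0,0,0,0,0.07,-1],[0,0,0,0,0,0.08,-1],[0,0,0,0,0,0.09,-1],[0,0,0,0,0,0.098,-1],[0,0,0,0,0,0.105,-1],[0,0,0,0,0,0.11,-1],[0,0,0,0,0,0.112,-1],[0,0,0,0,0,0.112,-1],[0,0,0,0,0,0.112,-1],[0,0,0,0,0,0.112,-1],[0,0,0,0,0,0.112,-1]]'
python3 - <<'E'
from h import *
c=cap("scene","pics/s6.png");cv2.imwrite("pics/c8.png",cv2.resize(c["image"][120:270,190:340,::-1],None,fx=4,fy=4,interpolation=cv2.INTER_CUBIC))
s=bot.observe();print(s['wrist_torque'],s['ft_force'],s['position'],s['grip_width'])
E
```

```text
clock: 12.65
position: [0.5076, 0.1186, 0.1982]
eef_rot: [-0.706, -0.035, 0.707, -0.035]
ft_force: [0.4, 0.5, -4.0]
grip_width: 0.167
[-0.03088146 -0.01883749  0.02295089] [-0.29801829 -0.82117392 -3.19615803] [0.50768646 0.11864337 0.19831121] 0.16906042855462933
```

View pics/c8.png

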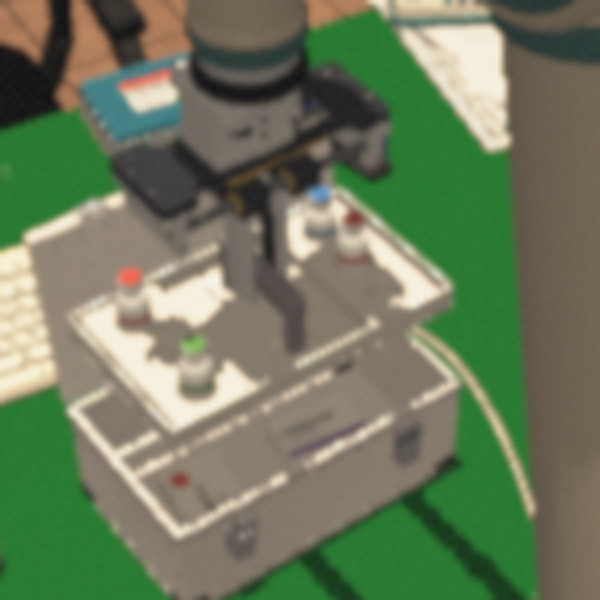

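All four vials are standing: red (130,280), green (195,350), blue (318,195) and dark red (350,222). The tray is over the open case. A quick check of level and height from its corners:

Run:
```python
from h import *
from scipy.optimize import least_squares
from scipy.spatial.transform import Rotation as R
c=dict(np.load("pics/s6.npz"))
px=np.array([[70,317],[342,190],[453,290],[176,432]])/4+[190,120]-.4
Q=np.array([[.068,.118,.022],[.068,-.118,.022],[-.068,-.118,.022],[-.068,.118,.022]])
f=lambda p:(proj(c,R.from_rotvec(p[3:]).apply(Q)+p[:3])-px).ravel()
r=least_squares(f,[.507,.118,.17,0,0,.1]);M=R.from_rotvec(r.x[3:]).as_matrix()
print(r.x[:3],"tilt deg",np.degrees(np.arccos(M[2,2])),M[:,2],r.fun.round(1))
r0=f([.507,.118,.17,0,0,.0995]);print("level model residual",r0.round(1))
a=bot.observe();bot.capture("scene");b=bot.observe();print(b["position"]-a["position"],np.abs(b["joint_velocities"]).max())
```

```text
[0.51151462 0.11299139 0.15969643] tilt deg 0.6326585483431624 [-0.0062013  -0.00913587  0.99993904] [ 0.2 -0.2 -0.2  0.2  0.2 -0.2 -0.2  0.2]
level model residual [-1.2 -0.9 -0.9 -1.2 -0.3 -1.6 -1.5 -0.5]
[ 5.17157044e-05 -1.32910890e-05  5.79400120e-05] 0.0010087948696199964
```

The tray is level and still. The height reads 0.160 m from the image and 0.170 m from the arm, so I'll add 1 cm of margin and hand in.

```bash
python3 -m creep '[[0,0,0,0,0,0.002,-1],[0,0,0,0,0,0.005,-1],[0,0,0,0,0,0.008,-1],[0,0,0,0,0,0.01,-1],[0,0,0,0,0,0.01,-1],[0,0,0,0,0,0.01,-1],[0,0,0,0,0,0.01,-1],[0,0,0,0,0,0.01,-1]]' && python3 -c "
from bench import bot
s=bot.observe();print(s['ft_force'],s['grip_width'],abs(s['joint_velocities']).max());bot.job_done()"
```

```text
clock: 13.42
position: [0.5078, 0.1186, 0.2087]
eef_rot: [-0.706, -0.035, 0.706, -0.035]
ft_force: [-0.7, -0.6, -3.6]
grip_width: 0.167
[-0.72566748 -0.58808315 -3.63617739] 0.16677823562591595 0.002902315470747481
the job is handed in; nothing more can be done
```

I opened the lid by its T-bar to about 1.76 rad (worked out from the handle's position), then lifted the tray straight up by its middle grip. I handed the job in at 13.4 s with the tray still held over the open case.

- **Height:** the tray's underside is about 8.5 cm above the rim going by the arm's own position. The camera fit, taken before a last 1 cm lift, put it about 1 cm lower, so about 7.5 cm. Both clear the 6 cm needed. I did not resolve the difference; the camera fits were off by about a pixel (2–3 mm).
- **Level and still:** tilt was about 0.6° in the camera fit, and joint speeds were close to zero.
- **Grip:** the fingers are closed to 15.7 mm on the 16 mm bar, and the wrist force is about 3.6 N down, which fits the tray's weight. Side forces are under 1 N, so nothing suggests it is touching the case or lid.
- **Vials:** all four were standing in their wells in the last picture, taken just before that final 1 cm lift.
- **Other things on the desk:** the arm met no unexpected force. I did not measure their positions again at the end.

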